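# Feed one blank from the rocker-gate feeder to the stop

## Robot

A 7-joint arm with a two-finger parallel gripper is mounted at the origin on a cart in front of the work surface, level with it; the furniture and walls round the work are solid. World frame = base frame: x ahead of the robot, y to its left, z up, the work surface at z = 0. Lengths are in m, angles in rad, forces in N, time in s.
With the tool pointing down it reaches from about 0.4 to 0.85 m from the base axis. Payload 4.5 kg.
Tool frame: the origin (TCP) lies on the centre line of the jaws, within the pads' length; the fingertips stand r.tip_extent ahead of it and the grasp point (between the pads) is the TCP (r.tip_extent is the distance from the TCP to the fingertips, in m); z points along the fingers, y is the line along which they close (so a half turn about z gives the same grasp; the last joint's range is limited). The gripper opens to 88 mm and grips with 3 to 60 N. Pads are 18 mm wide; open, the fingers measure 123 mm over their backs; the gripper's body (75 mm by 187 mm) begins 45 mm behind the grasp point.
Start: joints at [1.363, 0.689, -0.195, 1.565, 0.157, 0.902, -0.215], TCP at [0.15, -0.607, 0.226] pointing down, gripper open.
Joint ranges: [-3.01, 3.01], [-0.46, 2.08], [-1.47, 1.51], [0.13, 2.56], [-1, 4.14], [0.04, 2.09], [-2.66, 2.66]. Speed limits (rad/s): [2.57, 2.57, 3.14, 3.14, 3.14, 3.14, 3.14].

## Interface

Orientations are given as a unit quaternion [x, y, z, w].
In Python, from plant import sensors, vision, finish_job, r gives the robot as it stands. The module is installed in compiled form; this text tells all that it offers.
- The arm moves only by the tool step_arm, never from a script. Its argument "steps" is a list of rows, each a list of 2 entries, a list of its own where there are three numbers: the shift along the tool's x, y, z in cm, then the turn, a rotation vector about the tool's x, y, z in degrees. A call has 1 to 12 rows; each row shifts and turns the commanded pose from where the row before left it, along the tool's axes as they then stand; what a row does not reach is not made up. A row lasts 1/8 s, in which the tool goes at most 62.5 mm and 10.7 degrees, less where a joint would pass 70% of its speed; a pose out of reach is approached as far as the arm can. A call with a gripper value outside its range is refused whole. "claw" is the opening, from -1 (shut) to 1 (fully open), set as the call begins (left out, the last holds). The fingers move at their own pace and stop on an object; "grip_force" is the grip in N (left out, the last holds). Time passes only in rows, so rows that do not move let the fingers close. It gives the time, the measured TCP pose, the force, the opening and the grip force at its end, in the units of the state.
- sensors.get_state(): the state, without advancing time (a new reading comes with each control period).
- vision.snapshot(name): name is "scene" or "top"; returns a dict with "img" (420x560x3 uint8, red, green, blue), "fx", "fy", "cx", "cy" (pixels), "k1" (the pictures are not rectified: a ray, as slopes to the right and down, at radius r is drawn at 1 + k1 r^2 times it, then the intrinsics apply), "position" and "rotation" of the camera in the world. Camera axes: x right, y down, z forward; pixel columns grow to the right and rows downward; lengths in m; the calibration is good to about 2 mm. A picture is of the moment at which its call begins. There is no depth.
- finish_job(): hands the job in; it is judged then, once.
The state is a dict: "clock": time; "q": joint angles; "qd": joint speeds; "joint_torque": joint torques, N m; "tool_pos": TCP position; "eef_rot": TCP orientation; "contact_force": force on the tool from outside, world axes, zero at the start; "moment": the same for the moment, N m; "opening": opening from 0.0 (shut) to 1.0 (fully open); "finger_force": force on a finger pad.
Only numpy, scipy, OpenCV 4.12 (cv2) and the standard library are available. Lean on these libraries where they do the work, as an engineer would, in place of code of your own. Each camera call takes 0.05 s, during which the arm holds its last target. There are 200 camera calls.

## Task

With your fingertips, press the paddle of the gravity feeder behind the lathe right down so that its gate lifts and the first steel blank rolls down into the trough, then let the paddle come up again so that the next blank is held at the gate. Then push that one blank to the left along the trough with your fingertips until its end is hard against the stop. Do not pick the blank up, do not touch the blanks in the chute, and leave the things lying about where they are.

Things in the scene. Friction and masses are not known exactly. Their poses are not given: they have to be found in the camera images.
- feeder: Gravity feeder of sheet steel, round foot on the flat aluminium rail behind the lathe. Origin: centre of the foot's underside; x up the chute (away from the lathe), y left along the trough, z up. The chute, 45 mm wide with 10 mm sides, falls 9 degrees towards -x into the trough. The rocker's yoke stands astride it within 34 mm either side of y = 0, x from -115 to -80, up to z = 160 mm.
- trough (a point): Place where a blank comes to rest in the trough at the foot of the chute: the blank's centre; feeder's axes. The trough runs along y from 30 mm right of here, where it ends open with free air beyond, to 120 mm left. Its floor is 13 mm below; its front lip is 13 mm in front (-x), its top 3 mm below. The trough's back edge and the chute's sides begin 25 mm behind (+x).
- rocker (a joint): Rocking lever, rad. 0 = rest: paddle up, gate finger down before the first blank. 0.70 = paddle fully down on a hard stop: gate lifted, and a second finger drops and holds the other blanks, so one press lets one blank go. Gate clear above 0.65. A spring lifts it: 1.5 N to start, about 4 N to hold down. The blank rolls out within 1 s; on letting up, the next rolls 26 mm down to the gate.
- paddle (a point): Paddle to press, right of the chute, on the end of the rocking lever: steel plate 30 mm (along x) x 36 mm (along y) with a rubber pad, nothing below it. The point: middle of the pad's top; axes as the feeder's when the rocker is at 0. From rest to fully down it sinks 34 mm and moves 5 mm along the feeder's +x; the pad slopes 20 degrees up towards +x at rest, 20 degrees down at the end.
- blank1: The first blank, waiting at the gate, lowest in the chute: a turned steel roller, 42 mm long, two flanges 26 mm in diameter and 12 mm wide with a thin waist (9 mm) between, 0.1 kg, lying across the chute. Origin at its centre, y along its length (its other axes turn as it rolls).
- blank2: Second in the chute: turned steel roller like blank1 (26 mm diameter, 42 mm long); origin at its centre, y along its length.
- blank3: Third in the chute: turned steel roller like blank1 (26 mm diameter, 42 mm long); origin at its centre, y along its length.
- blank4: Fourth, the uppermost: turned steel roller like blank1 (26 mm diameter, 42 mm long); origin at its centre, y along its length.
- stop: Stop: aluminium block 30 mm wide, 26 mm tall, 12 mm thick, clamped across the trough near its left end, knurled screw in front; it cannot move. Origin: on its right face, which the blank's end meets, at the height and depth of a blank's axis; feeder's axes. A blank hard against it has its centre at y = -21 mm here. It reaches 14 mm above its origin.
- oil_bottle: Bystander, to be left alone: bottle with a pointed spout, 41 mm wide, 118 mm tall, standing on the rail to the right of the feeder's foot. Origin: centre of its underside.
- grease_tin: Bystander, to be left alone: round flat tin, 57 mm wide, 24 mm high, on the rail to the left of the feeder's foot. Origin: centre of its underside.
- chuck_key: Bystander, to be left alone: T-handled chuck key, 67 x 56 x 20 mm, lying in the chip tray behind the lathe's bed. Origin: centre of its underside.
- tape_roll: Bystander, to be left alone: roll of tape, 58 mm wide, 18 mm high, lying in the chip tray behind the lathe's bed. Origin: centre of its underside.
- caliper: Bystander, to be left alone: caliper, 97 x 147 x 11 mm, lying on the bench past the left end of the rail. Origin: centre of its underside.

How it is judged:
On the way, in this order (a step that is already met when the one before it is completed fails the run):
1. the fingers press the paddle right down, so that the gate is lifted (value of joint rocker above 0.62 rad and contact force between the fingers and feeder above 0.3 N), for 0.1 s.
2. the first blank lies in the trough, the paddle is up again and the next blank waits at the gate (value of joint rocker below 0.06 rad and x of blank1 in the frame of feeder between -0.1412 and -0.1272 m and z of blank1 in the frame of feeder below 0.1269 m and x of blank2 in the frame of feeder between -0.1016 and -0.0896 m and z of blank2 in the frame of feeder between 0.121 and 0.133 m), for 0.2 s.
3. the fingers push the blank to the left along the trough (contact force between the fingers and blank1 above 0.1 N and y of blank1 in the frame of feeder above 0.008 m), for 0.02 s.
At the end, for the whole second after the job is handed in: The first blank lies at rest in the trough, straight, with its end within 2.5 mm of the stop's face; the paddle is up; the second blank waits at the gate and the other two are still in the chute above it (y of blank1 in the frame of stop between -0.0235 and -0.019 m and x of blank1 in the frame of stop between -0.004 and 0.004 m and z of blank1 in the frame of stop between -0.004 and 0.004 m and angle between the y axis of blank1 and the y axis of stop, either way round below 0.08 rad and linear speed of blank1 below 0.02 m/s and value of joint rocker below 0.06 rad and x of blank2 in the frame of feeder between -0.1016 and -0.0896 m and z of blank2 in the frame of feeder between 0.121 and 0.133 m and x of blank3 in the frame of feeder above -0.0776 m and x of blank4 in the frame of feeder above -0.0556 m and z of blank3 in the frame of feeder above 0.123 m and z of blank4 in the frame of feeder above 0.125 m); the robot touches nothing.
It fails at once if the first blank is lifted (z of blank1 in the frame of feeder above 0.139 m or (x of blank1 in the frame of feeder below -0.1222 m and z of blank1 in the frame of feeder above 0.1329 m)).
It fails at once if a blank in the chute is touched by the fingers ((x of blank1 in the frame of feeder above -0.1222 m and contact force between the fingers and blank1 above 0.3 N) or contact force between the fingers and blank2 above 0.3 N or contact force between the fingers and blank3 above 0.3 N or contact force between the fingers and blank4 above 0.3 N).
It fails at once if a second blank leaves the chute (x of blank2 in the frame of feeder below -0.1106 m).
It fails at once if a thing lying about is moved (distance of any of oil_bottle, grease_tin, chuck_key, tape_roll, caliper from where it was at the start of the episode above 0.02 m).
It also fails if it takes over 40 s, if anything falls off the work surface, if the arm or the gripper's body presses on something with over 40 N, if the wrist force passes 120 N, or if a joint passes its speed limit or range.

## Working session

There is one attempt and no reset: what is moved stays moved. The work goes in short steps, Python scripts to look and compute and a tool call to move; the robot and the scene stay as the last step left them, time stands still between calls to the robot, and variables do not carry over. Pictures are saved under pics/ and viewed, at most 10 in all, crops included, and the job is handed in when it is done.

Besides the shell and the picture viewer there is one more tool, called after "Request:" as name(argument=value, ...), one argument or row to a line, values as JSON. step_arm: Moves the arm, as the interface text tells. Its arguments: {"type":"object","properties":{"steps":{"type":"array"},"claw":{"type":"number"},"grip_force":{"type":"number"}},"required":["steps"]}

```bash
mkdir -p pics; cat > h.py <<'E'
from plant import sensors, vision, finish_job, r
import numpy as np, cv2
from scipy.spatial.transform import Rotation as R
def snap(n,f):
    s=vision.snapshot(n); cv2.imwrite('pics/'+f,s['img'][:,:,::-1]); return s
def proj(s,P):
    P=np.atleast_2d(P); c=(P-np.array(s['position']))@np.array(s['rotation'])
    a=c[:,:2]/c[:,2:]; k=1+s['k1']*(a**2).sum(1,keepdims=True); a=a*k
    return a*[s['fx'],s['fy']]+[s['cx'],s['cy']]
def ray(s,uv):
    d=(np.atleast_2d(uv)-[s['cx'],s['cy']])/[s['fx'],s['fy']]; a=d.copy()
    for _ in range(20): a=d/(1+s['k1']*(a**2).sum(1,keepdims=True))
    return np.c_[a,np.ones(len(a))]@np.array(s['rotation']).T
def atz(s,uv,z):
    v=ray(s,uv); p=np.array(s['position']); return p+v*((z-p[2])/v[:,2:])
E
python3 - <<'E'
from h import *
for n in('scene','top'):
    s=snap(n,n+'0.png'); print(n,s['fx'],s['k1'],np.round(s['position'],3),np.round(s['rotation'],3).tolist())
st=sensors.get_state();print(st['clock'],st['tool_pos'],st['eef_rot'],st['opening'],r.tip_extent,R.from_quat(st['eef_rot']).as_matrix().round(3))
E
```

```text
scene 412.0101283395328 -0.06057601846746016 [ 0.866 -0.378  0.985] [0.926, 0.237, -0.079, -0.282]
top 400.2179598253076 -0.08960258313600045 [0.476 0.154 1.375] [0.716, -0.696, 0.04, -0.028]
0.1 [ 0.14947072 -0.60626248  0.22539169] [ 9.92693967e-01  1.20656553e-01 -1.59624344e-04 -8.11523354e-04] 0.9961667283735487 0.019 [[ 0.971  0.24  -0.001]
 [ 0.24  -0.971  0.002]
 [-0.    -0.002 -1.   ]]
```

View pics/scene0.png

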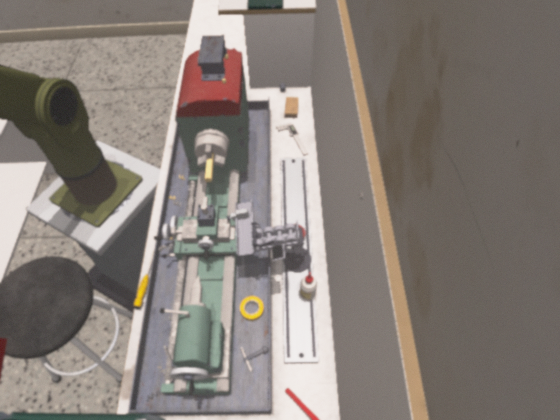

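View pics/top0.png

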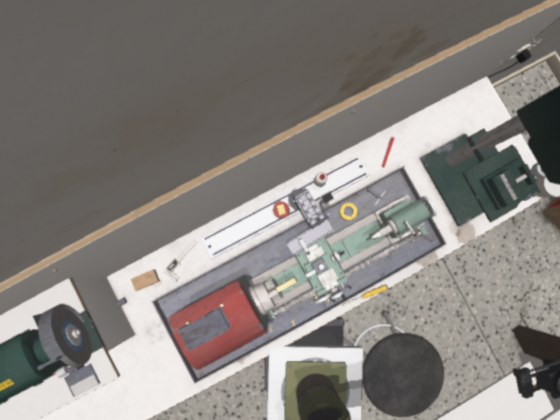

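The overviews show the feeder around (270,235) in scene and (310,205) in top. `rotation` is a quaternion, so I'll fix the helper and zoom in.

```bash
sed -i "s/np.array(s\['rotation'\])/R.from_quat(s['rotation']).as_matrix()/" h.py
python3 - <<'E'
from h import *
a=cv2.imread('pics/scene0.png')[185:285,220:330]; b=cv2.imread('pics/top0.png')[160:260,260:370]
a=cv2.resize(a,(770,700),interpolation=cv2.INTER_CUBIC)[:600]
b=cv2.resize(b,(770,700),interpolation=cv2.INTER_CUBIC)[:600]
cv2.imwrite('pics/a.png',a);cv2.imwrite('pics/b.png',b)
for n in('scene','top'):
    s=vision.snapshot(n); print(n,proj(s,[[.15,-.606,.225],[.5,0,0],[.5,.1,0],[.6,0,0]]))
E
```

```text
scene [[-104.25852594  374.97216181]
 [ 234.84079572  259.67672199]
 [ 254.03384369  231.55549468]
 [ 267.16431356  276.03487534]]
top [[526.13602753 365.16834184]
 [318.10947403 243.8374846 ]
 [289.04871356 243.02903251]
 [318.68745766 214.86628381]]
```

View pics/a.png

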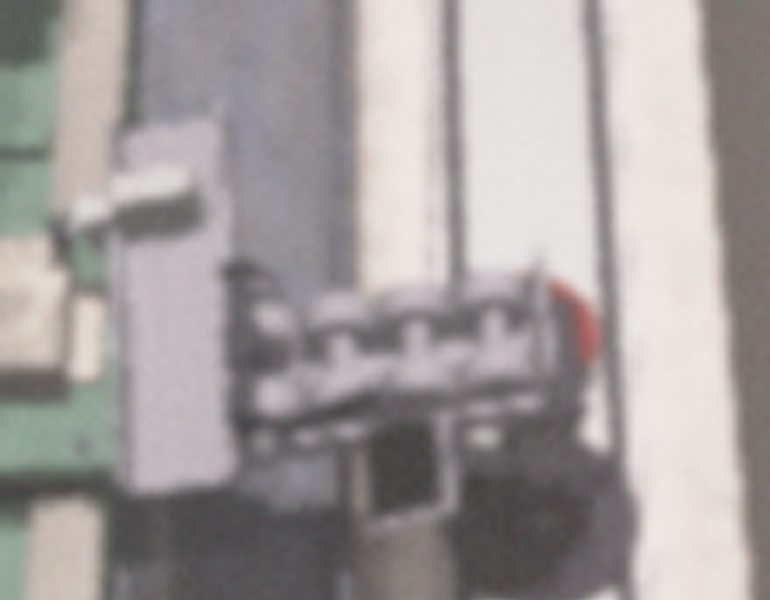

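View pics/b.png

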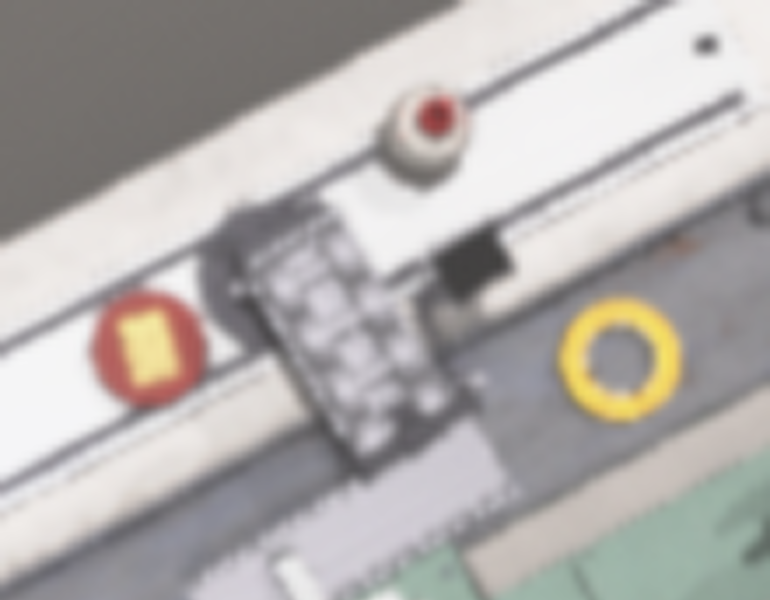

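The crops (7x; scene offset (220,185), top offset (260,160)) show these points:
- **Trough corners in a:** (122,130), (215,118), (130,492) and (235,475).
- **Pad:** centred at (405,466) in a and (473,265) in b.
- **Stop:** its right top edge is at about (158,208) in a.

Next I fit the feeder pose.

```bash
cat > fit.py <<'E'
from h import *
from scipy.optimize import least_squares
S=vision.snapshot('scene');T=vision.snapshot('top')
A=lambda u,v:np.array([220+(u+.5)/7-.5,185+(v+.5)/7-.5]); B=lambda u,v:np.array([260+(u+.5)/7-.5,160+(v+.5)/7-.5])
zt=.117
obs=[(S,A(122,130),(-.148,.120,zt)),(S,A(215,118),(-.109,.120,zt)),(S,A(130,492),(-.148,-.030,zt)),(S,A(237,475),(-.109,-.030,zt)),
(T,B(517,490),(-.148,-.030,zt)),(T,B(470,420),(-.109,-.030,zt)),
# waists blank4,3,2 top of waist
]
s9,c9=np.sin(np.radians(9)),np.cos(np.radians(9))
for k,(u,v) in {3:(493,325),2:(418,342),1:(340,355)}.items():
    obs.append((S,A(u,v),(-.0956+.026*k*c9,0,.127+.026*k*s9+.004)))
def W(p,f): c,s=np.cos(p[3]),np.sin(p[3]); f=np.array(f); return p[:3]+np.array([c*f[0]-s*f[1],s*f[0]+c*f[1],f[2]])
def res(p):
    e=[(proj(s,W(p,f))[0]-uv)for s,uv,f in obs]
    e+=[proj(S,p[4:7])[0]-A(405,466),proj(T,p[4:7])[0]-B(473,265)]
    e.append([(p[2]-.01)/.01]); return np.concatenate(e)
o=least_squares(res,[.65,.05,.01,0,.65,.0,.13]); p=o.x
c,s=np.cos(p[3]),np.sin(p[3]);Rm=np.array([[c,-s,0],[s,c,0],[0,0,1]])
if __name__=='__main__':
    print(p.round(4)); print(o.fun.round(1))
    print('paddle in feeder',Rm.T@(p[4:7]-p[:3]))
    st=atz(S,A(158,208),p[2]+.134)[0]; print('stop in feeder',Rm.T@(st-p[:3]), 'world',st)
    print('trough',W(p,(-.1342,0,.12)))
    st=sensors.get_state();print(st['clock'],st['tool_pos'])
E
python3 fit.py
```

```text
[ 0.6483  0.0766  0.0081  0.6053  0.6378 -0.0048  0.1773]
[-2.1 -0.9 -0.2 -0.6 -0.8 -0.9  0.4 -0.1 -0.3  0.  -0.5 -0.3  0.6  1.2
  0.5  0.7  0.8  0.7  0.  -0.   0.   0.  -0.2]
paddle in feeder [-0.05496532 -0.0610272   0.16925348]
stop in feeder [-0.13035877  0.06953072  0.134     ] world [0.50149668 0.05961898 0.14208596]
trough [5.37898860e-01 2.54363973e-04 1.28085961e-01]
0.3 [ 0.14962961 -0.60666175  0.22586661]
```

Pose fitted. The feeder yaw is about 34.7°, and the pad is at about (0.638,-0.005,0.177). I'll lift, shut the claw, turn -21° about tool z so that tool x is feeder +x and tool y is feeder -y, and move above the paddle.

Request:
step_arm(
  claw=-1,
  steps=[
    [[0, 0, -4.8], [0, 0, -7]],
    [[0, 0, -4.8], [0, 0, -7]],
    [[0, 0, -4.8], [0, 0, -6.7]],
    [[4.5, -1.3, 0], [0, 0, 0]],
    [[4.5, -1.3, 0], [0, 0, 0]],
    [[4.5, -1.3, 0], [0, 0, 0]],
    [[4.5, -1.3, 0], [0, 0, 0]],
    [[4.5, -1.3, 0], [0, 0, 0]],
    [[4.5, -1.3, 0], [0, 0, 0]],
    [[4.5, -1.3, 0], [0, 0, 0]],
    [[4.5, -1.3, 0], [0, 0, 0]],
    [[4.5, -1.3, 0], [0, 0, 0]],
  ],
)

```text
clock: 1.8
tool_pos: [0.4175, -0.2795, 0.3702]
eef_rot: [0.955, 0.297, -0.0, 0.0]
contact_force: [-0.0, -0.4, 0.2]
opening: 0.002
finger_force: 0.0
```

Request:
step_arm(
  steps=[
    [[4.5, -1.3, 0], [0, 0, 0]],
    [[4.5, -1.3, 0], [0, 0, 0]],
    [[4.5, -1.3, 0], [0, 0, 0]],
    [[4.5, -1.3, 0], [0, 0, 0]],
    [[4.5, -1.3, 0], [0, 0, 0]],
    [[0, 0, 0], [0, 0, 0]],
  ],
)

```text
clock: 2.55
tool_pos: [0.5669, -0.095, 0.3698]
eef_rot: [0.954, 0.3, 0.001, -0.001]
contact_force: [-0.2, -0.4, 0.2]
opening: 0.003
finger_force: 0.0
```

```bash
cat > w.py <<'E'
from fit import *
st=sensors.get_state(); M=R.from_quat(st['eef_rot']).as_matrix(); tcp=np.array(st['tool_pos']); tip=tcp+M[:,2]*r.tip_extent
print('t',st['clock'],'tcp',tcp.round(4),'tip feeder',(Rm.T@(tip-p[:3])).round(4),'F',np.round(st['contact_force'],2),st['opening'])
print('yaw err deg',np.degrees(np.arctan2(M[1,0],M[0,0])-p[3]).round(2),'z',M[:,2].round(3))
print('to pad (tool cm)',(M.T@(W(p,(-.053,-.064,.170))-tip)*100).round(2))
E
python3 w.py
```

```text
t 2.65 tcp [ 0.565  -0.0999  0.3698] tip feeder [-0.1689 -0.0978  0.3427] F [-0.84 -0.24  0.24] 0.0034829175243762107
yaw err deg -0.1 z [-0.001 -0.001 -1.   ]
to pad (tool cm) [11.6  -3.4  17.26]
```

Request:
step_arm(
  steps=[
    [[4, -1.2, 2], [0, 0, 0]],
    [[4, -1.2, 3], [0, 0, 0]],
    [[3.6, -1.0, 3], [0, 0, 0]],
    [[0, 0, 4], [0, 0, 0]],
    [[0, 0, 1.3], [0, 0, 0]],
    [[0, 0, 0], [0, 0, 0]],
    [[0, 0, 0], [0, 0, 0]],
  ],
)

```text
clock: 3.52
tool_pos: [0.6425, -0.0068, 0.239]
eef_rot: [0.955, 0.296, 0.001, 0.001]
contact_force: [0.6, -0.3, -1.1]
opening: 0.0
finger_force: 0.0
```

```bash
python3 w.py; python3 - <<'E'
from h import *
s=snap('scene','s1.png');t=snap('top','t1.png')
a=cv2.resize(cv2.imread('pics/s1.png')[185:285,220:320],(400,400),interpolation=cv2.INTER_CUBIC)
b=cv2.resize(cv2.imread('pics/t1.png')[155:255,270:370],(400,400),interpolation=cv2.INTER_CUBIC)
cv2.imwrite('pics/c.png',np.hstack([a,b]))
E
```

```text
t 3.625 tcp [ 0.6424 -0.0063  0.2389] tip feeder [-0.0519 -0.0649  0.2118] F [ 0.04  0.12 -0.42] 0.00043564477420638076
yaw err deg -0.18 z [ 0.003 -0.    -1.   ]
to pad (tool cm) [-0.12 -0.1   4.18]
```

View pics/c.png

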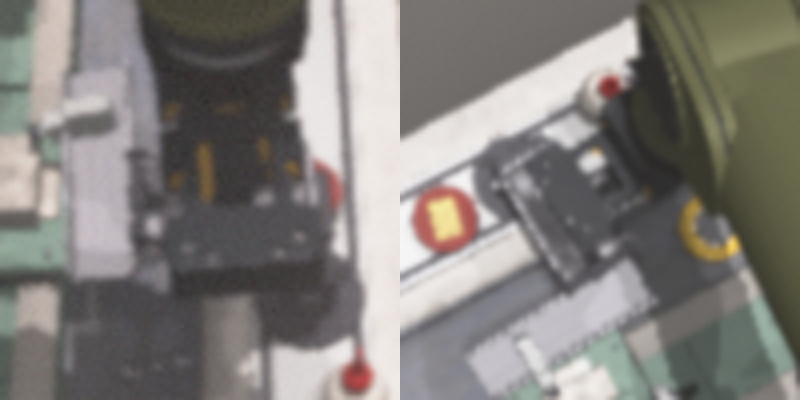

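The pictures show the gripper hovering over the pad, with its narrow side (75 mm) along the chute and the fingers hidden below the body. I descend by feel.

Request:
step_arm(
  steps=[
    [[-0.1, 0, 1.5], [0, 0, 0]],
    [[0, 0, 1.5], [0, 0, 0]],
    [[0, 0, 0.5], [0, 0, 0]],
    [[0, 0, 0], [0, 0, 0]],
    [[0, 0, 0], [0, 0, 0]],
  ],
)

```text
clock: 4.35
tool_pos: [0.6411, -0.0063, 0.2024]
eef_rot: [0.955, 0.297, 0.0, 0.0]
contact_force: [-0.9, -0.7, -0.0]
opening: 0.005
finger_force: 0.0
```

Request:
step_arm(
  steps=[
    [[0, 0, 0.4], [0, 0, 0]],
    [[0, 0, 0.4], [0, 0, 0]],
    [[0, 0, 0], [0, 0, 0]],
    [[0, 0, 0], [0, 0, 0]],
  ],
)

```text
clock: 4.85
tool_pos: [0.6407, -0.0063, 0.1941]
eef_rot: [0.955, 0.297, 0.0, 0.0]
contact_force: [0.6, 1.1, 0.0]
opening: 0.006
finger_force: 0.0
```

Request:
step_arm(
  steps=[
    [[0, 0, 0.4], [0, 0, 0]],
    [[0, 0, 0.4], [0, 0, 0]],
    [[0, 0, 0], [0, 0, 0]],
    [[0, 0, 0], [0, 0, 0]],
  ],
)

```text
clock: 5.35
tool_pos: [0.6408, -0.0063, 0.1861]
eef_rot: [0.955, 0.297, 0.0, 0.0]
contact_force: [1.3, -0.9, -0.5]
opening: 0.001
finger_force: 0.0
```

Request:
step_arm(
  steps=[
    [[0, 0, 0.4], [0, 0, 0]],
    [[0, 0, 0.4], [0, 0, 0]],
    [[0, 0, 0], [0, 0, 0]],
    [[0, 0, 0], [0, 0, 0]],
  ],
)

```text
clock: 5.85
tool_pos: [0.6408, -0.0063, 0.1781]
eef_rot: [0.955, 0.297, 0.0, 0.0]
contact_force: [0.8, 0.7, -0.1]
opening: 0.005
finger_force: 0.0
```

Request:
step_arm(
  steps=[
    [[0, 0, 0.4], [0, 0, 0]],
    [[0, 0, 0.4], [0, 0, 0]],
    [[0, 0, 0], [0, 0, 0]],
    [[0, 0, 0], [0, 0, 0]],
  ],
)

```text
clock: 6.35
tool_pos: [0.6408, -0.0064, 0.1701]
eef_rot: [0.955, 0.297, 0.0, 0.0]
contact_force: [-0.1, 0.3, 0.1]
opening: 0.006
finger_force: 0.0
```

```bash
python3 w.py; python3 - <<'E'
from h import *
s=snap('scene','s2.png');t=snap('top','t2.png')
a=cv2.resize(cv2.imread('pics/s2.png')[185:285,220:320],(400,400),interpolation=cv2.INTER_CUBIC)
b=cv2.resize(cv2.imread('pics/t2.png')[155:255,270:370],(400,400),interpolation=cv2.INTER_CUBIC)
cv2.imwrite('pics/d.png',np.hstack([a,b]))
E
```

```text
t 6.45 tcp [ 0.6409 -0.0063  0.1702] tip feeder [-0.0533 -0.064   0.1431] F [ 0.79  0.91 -0.22] 0.0024652413624677927
yaw err deg -0.13 z [ 0.  0. -1.]
to pad (tool cm) [ 0.03  0.   -2.69]
```

View pics/d.png

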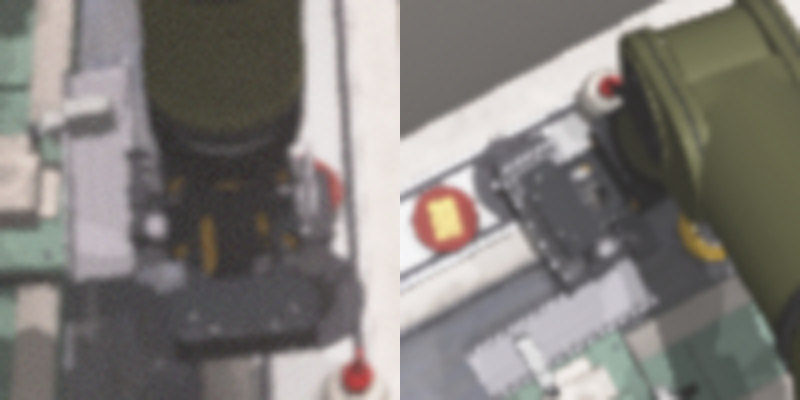

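The tip shows no force at feeder z 0.143, below the pad height I estimated. I check the picture geometry numerically before going on.

```bash
python3 - <<'E'
from fit import *
st=sensors.get_state(); M=R.from_quat(st['eef_rot']).as_matrix(); tcp=np.array(st['tool_pos'])
# body bottom corners (tool: z=-.045)
pts=[tcp+M@np.array([a,b,-.045]) for a in(-.0375,.0375) for b in(-.0935,.0935)]
pts+=[tcp+M@np.array([a,b,.019]) for a in(-.009,.009) for b in(-.0175,.0175)]
print('crop d scene',((proj(S,pts)-[220,185]+.5)*4).round(0).tolist())
print('crop d top',((proj(T,pts)-[270,155]+.5)*4+[400,0]).round(0).tolist())
print('pad',((proj(S,p[4:7])-[220,185])*4).round(), ((proj(T,p[4:7])-[270,155])*4).round())
for z in(.1,.12,.14,.16,.18): print(z,atz(S,A(405,466),z)[0].round(4),atz(T,B(473,265),z)[0].round(4))
print(st['joint_torque'],st['contact_force'],st['moment'])
def loc(u): return Rm.T@(u-p[:3])
print('scene feat at z.11..', [loc(atz(S,A(405,466),z)[0]).round(3).tolist() for z in (.12,.14,.16)])
E
```

```text
crop d scene [[152.0, 100.0], [177.0, 406.0], [284.0, 88.0], [325.0, 391.0], [218.0, 267.0], [223.0, 322.0], [249.0, 264.0], [255.0, 319.0]]
crop d top [[561.0, 273.0], [772.0, 136.0], [505.0, 187.0], [716.0, 51.0], [616.0, 194.0], [653.0, 170.0], [603.0, 175.0], [640.0, 150.0]]
pad [[230. 265.]] [[229. 170.]]
0.1 [0.6159 0.0309 0.1   ] [ 0.6482 -0.0151  0.1   ]
0.12 [0.6216 0.0216 0.12  ] [ 0.6455 -0.0124  0.12  ]
0.14 [0.6272 0.0124 0.14  ] [ 0.6428 -0.0098  0.14  ]
0.16 [0.6329 0.0032 0.16  ] [ 0.6401 -0.0071  0.16  ]
0.18 [ 0.6385 -0.0061  0.18  ] [ 0.6374 -0.0045  0.18  ]
[-2.00260278e-03 -5.54785359e+01 -3.69875304e+00 -1.41153842e+01
 -1.57313095e-02 -7.04627624e-02  2.03565804e-05] [-0.65489176 -0.36443499 -0.27877625] [ 0.01100671 -0.04711732  0.03402731]
scene feat at z.11.. [[-0.053, -0.03, 0.112], [-0.054, -0.041, 0.132], [-0.054, -0.052, 0.152]]
```

```bash
python3 - <<'E'
from h import *
f=lambda n,y,x:cv2.resize((255*(np.mean([vision.snapshot(n)['img'][y:y+60,x:x+40,::-1] for _ in range(3)],0)/255)**.5).astype(np.uint8),(400,600),interpolation=cv2.INTER_CUBIC)
a=f('scene',220,250); b=f('top',170,305)
cv2.imwrite('pics/e.png',np.hstack([a,b]))
E
```

```text
(no output)
```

View pics/e.png

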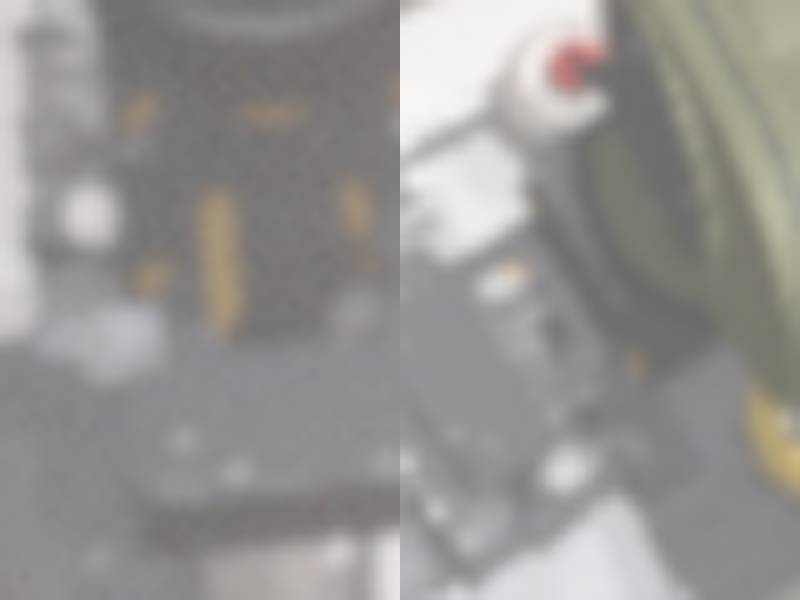

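The fingers and pad are hidden under the body. Blank1's right flange is still at its old place (scene ≈(259,241), top ≈(321,217)), so nothing has been released. I continue down gently.

Request:
step_arm(
  steps=[
    [[0, 0, 0.3], [0, 0, 0]],
    [[0, 0, 0.3], [0, 0, 0]],
    [[0, 0, 0], [0, 0, 0]],
    [[0, 0, 0], [0, 0, 0]],
  ],
)

```text
clock: 7.45
tool_pos: [0.6406, -0.0064, 0.1641]
eef_rot: [0.955, 0.297, -0.0, 0.0]
contact_force: [-0.0, -0.7, 1.1]
opening: 0.004
finger_force: 0.5
```

Request:
step_arm(
  steps=[
    [[0, 0, 0.3], [0, 0, 0]],
    [[0, 0, 0.3], [0, 0, 0]],
    [[0, 0, 0], [0, 0, 0]],
    [[0, 0, 0], [0, 0, 0]],
  ],
)

```text
clock: 7.95
tool_pos: [0.6406, -0.0064, 0.158]
eef_rot: [0.955, 0.297, -0.0, 0.0]
contact_force: [-0.2, 0.4, 1.4]
opening: 0.003
finger_force: 0.7
```

```bash
python3 - <<'E'
from h import *
fs=[]
for _ in range(6): vision.snapshot('top'); s=sensors.get_state(); fs.append(np.r_[s['contact_force'],s['moment']])
print(s['clock'],s['tool_pos'],np.mean(fs,0).round(2),np.std(fs,0).round(2))
E
```

```text
8.25 [ 0.64065235 -0.00638591  0.15811174] [-0.05  0.33  1.5   0.    0.01  0.01] [0.4  0.6  0.37 0.03 0.02 0.03]
```

Contact: 1.5 N, finger force 0.7, which matches the spring's starting force. I keep pressing.

Request:
step_arm(
  steps=[
    [[0.05, 0, 0.4], [0, 0, 0]],
    [[0.05, 0, 0.4], [0, 0, 0]],
    [[0, 0, 0], [0, 0, 0]],
    [[0, 0, 0], [0, 0, 0]],
  ],
)

```text
clock: 8.75
tool_pos: [0.6416, -0.0057, 0.1501]
eef_rot: [0.955, 0.297, 0.0, -0.0]
contact_force: [0.1, 0.4, 2.7]
opening: 0.003
finger_force: 0.9
```

Request:
step_arm(
  steps=[
    [[0.05, 0, 0.4], [0, 0, 0]],
    [[0.05, 0, 0.4], [0, 0, 0]],
    [[0, 0, 0], [0, 0, 0]],
    [[0, 0, 0], [0, 0, 0]],
  ],
)

```text
clock: 9.25
tool_pos: [0.6426, -0.0052, 0.1422]
eef_rot: [0.955, 0.297, 0.0, 0.0]
contact_force: [0.4, 1.3, 2.5]
opening: 0.009
finger_force: 1.5
```

```bash
python3 - <<'E'
from h import *
fs=[]
for _ in range(4): s0=vision.snapshot('top'); s=sensors.get_state(); fs.append(np.r_[s['contact_force'],s['moment']])
print(s['clock'],s['tool_pos'],np.mean(fs,0).round(2),s['finger_force'])
f=lambda n,y,x:cv2.resize((255*(np.mean([vision.snapshot(n)['img'][y:y+60,x:x+40,::-1] for _ in range(3)],0)/255)**.5).astype(np.uint8),(400,600),interpolation=cv2.INTER_CUBIC)
cv2.imwrite('pics/f.png',np.hstack([f('scene',220,250),f('top',170,305)]))
e=cv2.imread('pics/e.png').astype(float);g=cv2.imread('pics/f.png').astype(float)
d=cv2.GaussianBlur(np.abs(g-e).max(2),(0,0),8)
for q in(d[:,:400],d[:,400:]):
    print(np.round(cv2.resize(q,(10,15),interpolation=cv2.INTER_AREA)).astype(int))
E
```

```text
9.45 [ 0.64256207 -0.00516534  0.14222272] [ 0.66  0.77  2.88  0.11 -0.2   0.  ] 1.5307202353142202
[[ 9 12 14 12 12 11 13 11 13 13]
 [15 13 13  4  8 11 12 12 10  6]
 [16 14 10 15  7 11 15 14 10  8]
 [19  7  7 15  6  6  7  8  6  8]
 [23 10 15 16  9 10  8  9 11  7]
 [22 34 36 28 11 32  7  4 14 14]
 [27 11 11 13 12 23  5  2  6 11]
 [17  4  2 21 15 13  9  3 15 16]
 [ 5  4  2 29 24 21 18 13 23 19]
 [ 2  2  1  9 14 16 23 26 23 13]
 [ 2  1  2  6  9  3  7  9  6  4]
 [ 2  3  2  3  7  7  5  2  3  9]
 [ 2  3  1  6 14 18 16 16 18 19]
 [ 1  2  3  9 23 24 25 27 32 38]
 [ 2  2  3  7 15 32 44 56 48 57]]
[[ 1  0  1  1 53 32 14  8  8  3]
 [ 1  0  0  1 25 22 20 10 10  4]
 [ 2  1  1  3 32 15 20 14  9  5]
 [ 3  2  2  7  9  6 20 19 15 11]
 [ 4  1 15 16 10  6 13 16 28 10]
 [ 8  3 19 19 11  5  8 13 34 22]
 [14  6 15 18  8  7  6  8 21 25]
 [ 2  5 16 16 11  5  6  6  8 17]
 [ 2  5 28 14 12  7  3  6  6  6]
 [ 3  1 13  7  4  7  4  3 13  6]
 [ 9  4  2 11  9  3  2  5  5  5]
 [16  6  5 19 26  8  2  3  1  2]
 [11  9  8 11 26 14  4  1  1  1]
 [ 8 14 21 14 11  4  2  1  1  1]
 [ 7  8 20  8  2  1  5  4  1  0]]
```

Request:
step_arm(
  steps=[
    [[0.05, 0, 0.3], [0, 0, 0]],
    [[0.05, 0, 0.3], [0, 0, 0]],
    [[0, 0, 0], [0, 0, 0]],
    [[0, 0, 0], [0, 0, 0]],
  ],
)

```text
clock: 10.25
tool_pos: [0.6427, -0.0051, 0.1359]
eef_rot: [0.955, 0.297, -0.001, 0.0]
contact_force: [-1.0, -0.4, 5.3]
opening: 0.007
finger_force: 2.2
```

Request:
step_arm(
  steps=[
    [[0, 0, 0.2], [0, 0, 0]],
    [[0, 0, 0.2], [0, 0, 0]],
    [[0, 0, 0], [0, 0, 0]],
    [[0, 0, 0], [0, 0, 0]],
  ],
)

```text
clock: 10.75
tool_pos: [0.6442, -0.0043, 0.133]
eef_rot: [0.955, 0.297, 0.001, 0.0]
contact_force: [-0.4, 0.5, 8.2]
opening: 0.004
finger_force: 3.7
```

Request:
step_arm(
  steps=[
    [[0, 0, 0.2], [0, 0, 0]],
    [[0, 0, 0], [0, 0, 0]],
    [[0, 0, 0], [0, 0, 0]],
  ],
)

```text
clock: 11.12
tool_pos: [0.6453, -0.0039, 0.1322]
eef_rot: [0.955, 0.297, 0.003, 0.0]
contact_force: [-1.7, 0.2, 13.4]
opening: 0.001
finger_force: 6.2
```

The force is climbing steeply at TCP z≈0.132, so that's the hard stop. I wait a second and look.

Request:
step_arm(
  steps=[
    [[0, 0, 0], [0, 0, 0]],
    [[0, 0, 0], [0, 0, 0]],
    [[0, 0, 0], [0, 0, 0]],
    [[0, 0, 0], [0, 0, 0]],
    [[0, 0, 0], [0, 0, 0]],
    [[0, 0, 0], [0, 0, 0]],
  ],
)

```text
clock: 11.88
tool_pos: [0.6452, -0.0039, 0.1322]
eef_rot: [0.955, 0.297, 0.002, 0.0]
contact_force: [0.3, 0.0, 13.6]
opening: 0.007
finger_force: 6.2
```

```bash
python3 - <<'E'
from h import *
f=lambda n,y,x:cv2.resize((255*(np.mean([vision.snapshot(n)['img'][y:y+100,x:x+66,::-1] for _ in range(2)],0)/255)**.6).astype(np.uint8),(396,600),interpolation=cv2.INTER_CUBIC)
cv2.imwrite('pics/g.png',np.hstack([f('scene',190,225),f('top',175,280)]))
E
```

```text
(no output)
```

View pics/g.png

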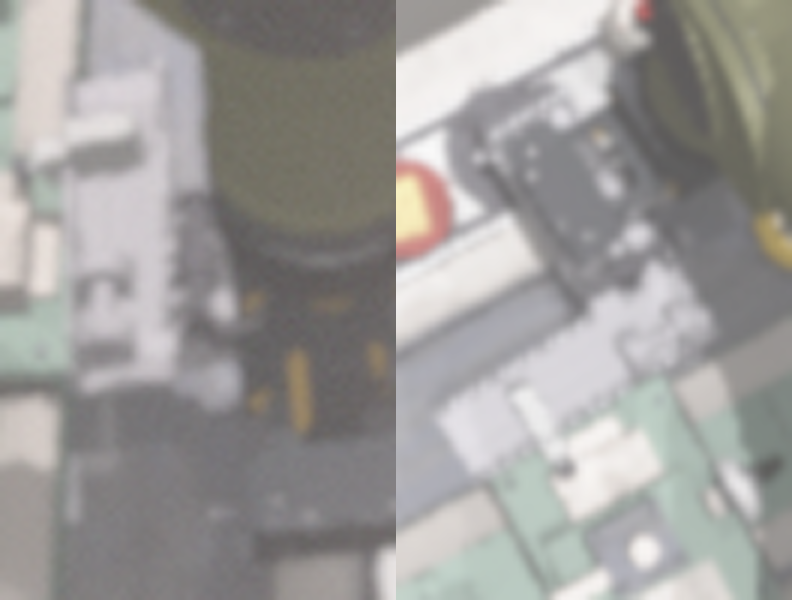

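The blank now lies in the trough, at scene g(105,315) → px (242.4,242.3) and top g(668,335) → px (325,231). I lift gently off the paddle and back away to the right (tool +y).

Request:
step_arm(
  steps=[
    [[0, 0, -0.8], [0, 0, 0]],
    [[0, 0, -0.8], [0, 0, 0]],
    [[0, 0, -0.8], [0, 0, 0]],
    [[0, 0, -0.8], [0, 0, 0]],
    [[0, 0, -1], [0, 0, 0]],
    [[0, 0, -2], [0, 0, 0]],
    [[0, 0, -4], [0, 0, 0]],
    [[-4, 3, -2], [0, 0, 0]],
    [[-4, 4, 0], [0, 0, 0]],
    [[-2, 5, 0], [0, 0, 0]],
    [[0, 5, 0], [0, 0, 0]],
    [[0, 0, 0], [0, 0, 0]],
  ],
)

```text
clock: 13.58
tool_pos: [0.6574, -0.2067, 0.2513]
eef_rot: [0.956, 0.294, -0.0, 0.001]
contact_force: [-0.4, 0.7, -0.2]
opening: 0.004
finger_force: 0.0
```

```bash
python3 w.py; python3 - <<'E'
from fit import *
def tri(a,b):
    f=lambda x:np.r_[proj(S,x)[0]-a,proj(T,x)[0]-b]
    o=least_squares(f,[.55,0,.1]); return o.x,o.fun
x,e=tri([242.4,242.3],[325.2,230.8]);print('blank1',x,e,'feeder',Rm.T@(x-p[:3]))
f=lambda n,y,x:cv2.resize((255*(np.mean([vision.snapshot(n)['img'][y:y+100,x:x+66,::-1] for _ in range(3)],0)/255)**.8).astype(np.uint8),(396,600),interpolation=cv2.INTER_CUBIC)
cv2.imwrite('pics/k.png',np.hstack([f('scene',190,225),f('top',165,295)]))
E
```

```text
t 13.675 tcp [ 0.6569 -0.2009  0.2516] tip feeder [-0.1508 -0.2331  0.2246] F [-0.46  0.55 -0.35] 0.0028148192203004178
yaw err deg -0.14 z [-0.001  0.001 -1.   ]
to pad (tool cm) [  9.75 -16.93   5.48]
blank1 [ 0.54028878 -0.00495166  0.13513997] [-0.49088663  0.05553421 -0.38270224 -0.5232727 ] feeder [-0.13519671 -0.005641    0.12705401]
```

View pics/k.png

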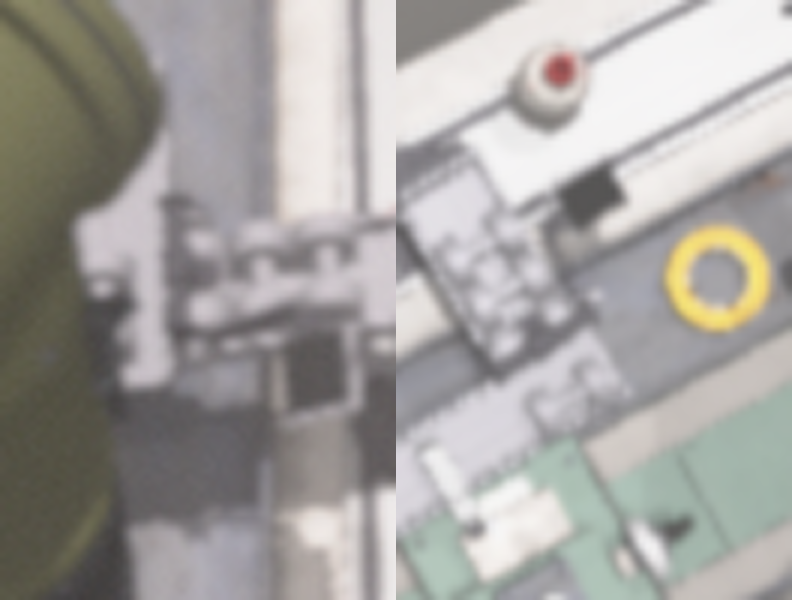

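The paddle is up again, blank2 waits at the gate (scene k flanges (203,245) and (208,310)), and blank1 lies in the trough. Next I bring the shut fingers down in the free air to the right of the trough's open end.

Request:
step_arm(
  steps=[
    [[0.8, -4, 0], [0, 0, 0]],
    [[0.8, -4, 1], [0, 0, 0]],
    [[0, -4, 2], [0, 0, 0]],
    [[0, -3.5, 2], [0, 0, 0]],
    [[0, -0.5, 2.5], [0, 0, 0]],
    [[0, 0, 2.5], [0, 0, 0]],
    [[0, 0, 0.4], [0, 0, 0]],
    [[0, 0, 0], [0, 0, 0]],
    [[0, 0, 0], [0, 0, 0]],
  ],
)

```text
clock: 15.2
tool_pos: [0.5805, -0.0606, 0.1491]
eef_rot: [0.955, 0.297, 0.001, 0.0]
contact_force: [-0.5, -1.0, 0.9]
opening: 0.004
finger_force: 0.0
```

```bash
python3 w.py
```

```text
t 15.3 tcp [ 0.5803 -0.0607  0.149 ] tip feeder [-0.134  -0.0743  0.1219] F [-0.39  0.24  0.51] 0.0070599629554420895
yaw err deg -0.14 z [ 0.002 -0.    -1.   ]
to pad (tool cm) [ 8.1  -1.04 -4.8 ]
```

Request:
step_arm(
  steps=[
    [[0, -0.8, 0], [0, 0, 0]],
    [[0, -0.8, 0], [0, 0, 0]],
    [[0, -0.8, 0], [0, 0, 0]],
    [[0, 0, 0], [0, 0, 0]],
    [[0, 0, 0], [0, 0, 0]],
  ],
)

```text
clock: 15.92
tool_pos: [0.5662, -0.0409, 0.1481]
eef_rot: [0.955, 0.297, 0.0, 0.0]
contact_force: [-0.7, -0.7, 0.6]
opening: 0.006
finger_force: 0.0
```

Request:
step_arm(
  steps=[
    [[0, -0.4, 0], [0, 0, 0]],
    [[0, -0.4, 0], [0, 0, 0]],
    [[0, -0.4, 0], [0, 0, 0]],
    [[0, -0.4, 0], [0, 0, 0]],
    [[0, 0, 0], [0, 0, 0]],
  ],
)

```text
clock: 16.55
tool_pos: [0.5568, -0.0272, 0.1481]
eef_rot: [0.955, 0.297, -0.0, -0.0]
contact_force: [0.5, 0.3, -0.5]
opening: 0.003
finger_force: 0.0
```

```bash
python3 - <<'E'
from fit import *
fs=[]
for _ in range(6): t=vision.snapshot('top'); s=sensors.get_state(); fs.append(np.r_[s['contact_force'],s['moment'],s['finger_force']])
print(s['clock'],Rm.T@(s['tool_pos']-p[:3]),np.mean(fs,0).round(2), 'along feeder',Rm.T@np.mean(fs,0)[:3])
E
```

```text
16.95 [-0.1343817  -0.0339559   0.14001101] [-0.35  0.23  0.1  -0.04 -0.01 -0.01  0.  ] along feeder [-0.15188323  0.38898411  0.10176162]
```

Request:
step_arm(
  steps=[
    [[0, -0.4, 0], [0, 0, 0]],
    [[0, -0.4, 0], [0, 0, 0]],
    [[0, -0.4, 0], [0, 0, 0]],
  ],
)

```text
clock: 17.32
tool_pos: [0.55, -0.0173, 0.1481]
eef_rot: [0.955, 0.297, -0.0, -0.0]
contact_force: [-0.1, 0.3, 0.3]
opening: 0.005
finger_force: 0.0
```

```bash
python3 - <<'E'
from fit import *
s=sensors.get_state(); print(s['clock'],Rm.T@(s['tool_pos']-p[:3]),s['finger_force'])
f=lambda n,y,x:cv2.resize((255*(np.mean([vision.snapshot(n)['img'][y:y+100,x:x+66,::-1] for _ in range(2)],0)/255)**.5).astype(np.uint8),(396,600),interpolation=cv2.INTER_CUBIC)
cv2.imwrite('pics/m.png',np.hstack([f('scene',190,225),f('top',165,295)]))
E
```

```text
17.425 [-0.1341815  -0.02100581  0.14007815] 0.0
```

View pics/m.png

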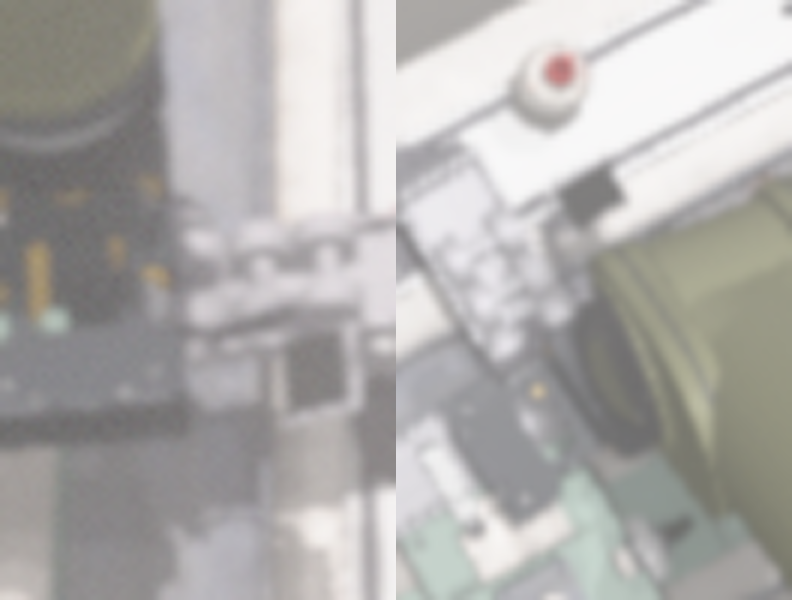

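All three chute blanks and the paddle are in place in this picture. Blank1 is hidden under the gripper and the pads feel nothing. The body's lower near corner is at m(187,440) → px (256,263), so I use it to check the fingers' true height.

```bash
python3 - <<'E'
from fit import *
st=sensors.get_state(); M=R.from_quat(st['eef_rot']).as_matrix(); tcp=np.array(st['tool_pos'])
for uv in([256,263.3],[256,245],):
    v=M.T@ray(S,[uv])[0]; c=M.T@(np.array(S['position'])-tcp)
    k=(.0375-c[0])/v[0]; print(uv,'tool-frame point on x=.0375',(c+k*v).round(4))
    k=(.0935-c[1])/v[1]; print(uv,'tool-frame point on y=.0935',(c+k*v).round(4))
for z in(-.045,-.075,-.1): print(z,proj(S,tcp+M@np.array([.0375,.0935,z])))
v=T; 
for uv in([295+(525-396)/6,165+525/6],[295+(560-396)/6,165+470/6],[295+(452-396)/6,165+415/6]):
    v=M.T@ray(T,[uv])[0]; c=M.T@(np.array(T['position'])-tcp)
    for z in(-.045,-.075,-.1): k=(z-c[2])/v[2]; print('top',z,(c+k*v).round(4))
E
```

```text
[256, 263.3] tool-frame point on x=.0375 [ 0.0375  0.1814 -0.2597]
[256, 263.3] tool-frame point on y=.0935 [ 0.032   0.0935 -0.0874]
[256, 245] tool-frame point on x=.0375 [ 0.0375  0.1062 -0.1845]
[256, 245] tool-frame point on y=.0935 [ 0.0369  0.0935 -0.1621]
-0.045 [[259.90109628 272.14253856]]
-0.075 [[259.06507799 265.78121905]]
-0.1 [[258.33004055 260.18274914]]
top -0.045 [-0.0405 -0.081  -0.045 ]
top -0.075 [-0.0385 -0.0836 -0.075 ]
top -0.1 [-0.0369 -0.0857 -0.1   ]
top -0.045 [-0.0274 -0.0516 -0.045 ]
top -0.075 [-0.0258 -0.055  -0.075 ]
top -0.1 [-0.0244 -0.0578 -0.1   ]
top -0.045 [ 0.0243 -0.0816 -0.045 ]
top -0.075 [ 0.0246 -0.0841 -0.075 ]
top -0.1 [ 0.0248 -0.0863 -0.1   ]
```

Request:
step_arm(
  steps=[
    [[0, 3, 0], [0, 0, 0]],
    [[0, 5, 0], [0, 0, 0]],
    [[0, 5, 0], [0, 0, 0]],
    [[0, 0, 0], [0, 0, 0]],
  ],
)

```text
clock: 18.23
tool_pos: [0.6252, -0.1306, 0.1476]
eef_rot: [0.956, 0.293, 0.0, 0.002]
contact_force: [-0.8, -0.5, 0.0]
opening: 0.006
finger_force: 0.0
```

```bash
python3 - <<'E'
from fit import *
s=sensors.get_state(); print(s['clock'],Rm.T@(s['tool_pos']-p[:3]),s['finger_force'])
t=np.mean([vision.snapshot('top')['img'].astype(float) for _ in range(3)],0)
k=cv2.imread('pics/k.png')[:,396:,::-1].astype(float); k=255*(cv2.resize(k,(66,100),interpolation=cv2.INTER_AREA)/255)**1.25
c=t[165:265,295:361]
y0,y1,x0,x1=52,76,8,44
print('k'); print(k[y0:y1,x0:x1].mean(2).astype(int)); 
np.set_printoptions(linewidth=250,threshold=10000)
for n,q in(('before',k),('now',c)): print(n);print(q[y0:y1,x0:x1].mean(2).astype(int))
E
```

```text
18.325 [-0.1349244  -0.15156135  0.13963017] 0.0
k
[[136 122 132 140 140 159 177 176 169 176 191 184 171 150 128 122 141 176
  198 190 160 125 104  99 103 119 140 149 146 144 145 148 149 147 141 138]
 [154 123 112 124 138 145 152 151 146 155 174 164 139 118 104 104 122 153
  170 156 129 109 103 107 112 119 137 145 144 143 145 147 147 145 142 139]
 [155 122  99 108 140 152 142 134 137 151 165 155 133 111  97  94 101 116
  125 117 106 105 118 135 140 135 141 145 146 147 148 148 147 144 143 141]
 [131 108  89  91 126 158 145 135 149 167 176 169 152 121  97  92  95  99
  101 102 105 121 151 174 170 154 148 148 148 148 147 146 144 142 143 144]
 [107  97  89  87 110 148 145 140 161 185 197 192 168 125  98  96  99  99
  100 107 123 152 182 196 191 172 156 149 147 146 145 143 140 139 143 146]
 [105 105 102  95  93 111 124 136 166 195 206 194 158 117  97  98  99 101
  114 139 160 182 197 201 199 188 168 151 145 143 143 142 140 141 144 147]
 [120 121 115 106  91  85  99 127 164 185 185 161 128 104  94  96 102 117
  147 178 193 198 199 198 196 194 182 158 143 141 142 143 143 146 147 146]
 [128 
[... 8896 characters left out ...]
10 208 208 206 204 198 186 157 139 147 150 152 156 140 130 117 115 118 126 142 154 169 178 180 181 180 180 178]
 [209 210 210 210 210 210 210 209 208 207 207 207 206 198 186 164 135 132 133 136 138 128 118 115 121 135 150 167 175 178 179 180 180 180 180 179]
 [207 210 211 211 211 210 209 207 207 208 208 207 202 192 176 158 135 128 134 138 145 138 123 131 149 165 174 178 179 179 179 179 179 180 180 178]
 [210 210 211 211 209 208 206 207 208 207 205 201 190 176 172 161 146 140 149 153 154 147 133 147 166 177 179 180 180 178 178 179 179 179 177 173]
 [216 208 209 208 207 207 208 209 208 201 190 186 175 162 174 164 157 158 162 158 151 147 139 140 160 174 179 180 180 179 178 178 176 174 168 165]]
```

Blank1 hasn't moved, so the fingers passed above it. Together with the late paddle contact, this puts the true tip about 1 cm above the TCP. I tilt 10° so the body leans away from the yoke, return to the right end, and go down 3.2 cm slowly.

Request:
step_arm(
  steps=[
    [[0, -3, 0], [0, 5, 0]],
    [[0, -4, 0], [0, 5, 0]],
    [[0, -0.4, 0], [0, 0, 0]],
    [[-0.17, 0, 0.98], [0, 0, 0]],
    [[-0.17, 0, 0.98], [0, 0, 0]],
    [[0, 0, 0], [0, 0, 0]],
  ],
)

```text
clock: 19.23
tool_pos: [0.5821, -0.0641, 0.1269]
eef_rot: [0.951, 0.296, 0.082, -0.026]
contact_force: [-0.1, -0.3, 0.6]
opening: 0.006
finger_force: 0.0
```

Request:
step_arm(
  steps=[
    [[-0.1, 0, 0.6], [0, 0, 0]],
    [[-0.1, 0, 0.6], [0, 0, 0]],
    [[0, 0, 0], [0, 0, 0]],
    [[0, 0, 0], [0, 0, 0]],
  ],
)

```text
clock: 19.73
tool_pos: [0.5822, -0.0637, 0.1161]
eef_rot: [0.951, 0.296, 0.083, -0.026]
contact_force: [0.4, 0.6, 0.5]
opening: 0.007
finger_force: 0.0
```

```bash
cat > q.py <<'E'
from fit import *
s=sensors.get_state(); print(s['clock'],'tcp feeder',(Rm.T@(s['tool_pos']-p[:3])).round(4),'F',(Rm.T@s['contact_force']).round(2),s['finger_force'])
E
python3 q.py
```

```text
19.825 tcp feeder [-0.1341 -0.0779  0.1082] F [ 0.36 -0.08 -0.32] 0.0
```

Advance to the left with small rows, watching the force.

Request:
step_arm(
  steps=[
    [[0, -0.8, 0], [0, 0, 0]],
    [[0, -0.8, 0], [0, 0, 0]],
    [[0, -0.8, 0], [0, 0, 0]],
    [[0, -0.3, 0], [0, 0, 0]],
    [[0, 0, 0], [0, 0, 0]],
  ],
)

```text
clock: 20.45
tool_pos: [0.5667, -0.0412, 0.1161]
eef_rot: [0.951, 0.296, 0.083, -0.026]
contact_force: [-0.1, -0.5, -0.1]
opening: 0.002
finger_force: 0.0
```

Request:
step_arm(
  steps=[
    [[0, -0.3, 0], [0, 0, 0]],
    [[0, -0.3, 0], [0, 0, 0]],
    [[0, -0.3, 0], [0, 0, 0]],
  ],
)

```text
clock: 20.82
tool_pos: [0.5616, -0.034, 0.116]
eef_rot: [0.951, 0.296, 0.083, -0.026]
contact_force: [-0.0, -0.0, -0.1]
opening: 0.008
finger_force: 0.1
```

Request:
step_arm(
  steps=[
    [[0, -0.3, 0], [0, 0, 0]],
    [[0, -0.3, 0], [0, 0, 0]],
    [[0, -0.3, 0], [0, 0, 0]],
  ],
)

```text
clock: 21.2
tool_pos: [0.557, -0.0264, 0.1163]
eef_rot: [0.951, 0.296, 0.084, -0.026]
contact_force: [1.7, 0.3, 1.1]
opening: 0.003
finger_force: 0.7
```

```bash
python3 q.py
```

```text
21.3 tcp feeder [-0.1336 -0.0324  0.1081] F [2.21 1.19 1.32] 0.7856020890176296
```

```bash
python3 - <<'E'
from fit import *
fs=[]
for _ in range(6): t=vision.snapshot('top'); s=sensors.get_state(); fs.append(np.r_[Rm.T@s['contact_force'],Rm.T@s['moment'],s['finger_force']])
print(s['clock'],np.mean(fs,0).round(2)); M=R.from_quat(s['eef_rot']).as_matrix(); print(Rm.T@M)
E
```

```text
21.7 [ 1.95  0.88  0.46  0.17 -0.3  -0.01  1.09]
[[ 9.84670689e-01 -1.89649483e-03  1.74413407e-01]
 [-1.86864052e-03 -9.99998202e-01 -3.23919350e-04]
 [ 1.74413708e-01 -6.96206939e-06 -9.84672463e-01]]
```

Something presses on the finger's front side with about 2 N towards +x, probably the trough's lip. I shift 3 mm to +x and lift 2 mm.

Request:
step_arm(
  steps=[
    [[0, 0, -0.2], [0, 0, 0]],
    [[0.3, 0, 0], [0, 0, 0]],
    [[0, 0, 0], [0, 0, 0]],
  ],
)

```text
clock: 22.08
tool_pos: [0.5582, -0.0257, 0.1183]
eef_rot: [0.951, 0.296, 0.083, -0.026]
contact_force: [-0.7, -0.2, 0.1]
opening: 0.004
finger_force: 0.0
```

```bash
cat > q2.py <<'E'
from fit import *
fs=[]
for _ in range(4): t=vision.snapshot('top'); s=sensors.get_state(); fs.append(np.r_[Rm.T@s['contact_force'],Rm.T@s['moment'],s['finger_force']])
print(s['clock'],(Rm.T@(s['tool_pos']-p[:3])).round(4),np.mean(fs,0).round(2))
E
python3 q2.py
```

```text
22.375 [-0.1319 -0.0329  0.1104] [ 0.05  0.02  0.21 -0.05  0.15  0.02  0.  ]
```

Request:
step_arm(
  steps=[
    [[0, -0.3, 0], [0, 0, 0]],
    [[0, -0.3, 0], [0, 0, 0]],
    [[0, -0.3, 0], [0, 0, 0]],
  ],
)

```text
clock: 22.75
tool_pos: [0.5534, -0.0175, 0.1186]
eef_rot: [0.951, 0.296, 0.083, -0.026]
contact_force: [0.1, -0.3, -0.3]
opening: 0.004
finger_force: 0.1
```

Request:
step_arm(
  steps=[
    [[0, -0.3, 0], [0, 0, 0]],
    [[0, -0.3, 0], [0, 0, 0]],
  ],
)

```text
clock: 23.0
tool_pos: [0.5501, -0.0126, 0.1186]
eef_rot: [0.951, 0.296, 0.083, -0.026]
contact_force: [0.3, 0.1, -0.1]
opening: 0.004
finger_force: 0.1
```

```bash
python3 q2.py
```

```text
23.3 [-0.1315 -0.0179  0.1105] [-0.42 -0.06  0.55 -0.05  0.14  0.01  0.  ]
```

The finger force reads about 0.1 while moving, which fits sliding the blank. I continue in rows of 3 mm.

Request:
step_arm(
  steps=[
    [[0, -0.3, 0], [0, 0, 0]],
    [[0, -0.3, 0], [0, 0, 0]],
    [[0, -0.3, 0], [0, 0, 0]],
    [[0, -0.3, 0], [0, 0, 0]],
    [[0, -0.3, 0], [0, 0, 0]],
  ],
)

```text
clock: 23.92
tool_pos: [0.5416, -0.0003, 0.1186]
eef_rot: [0.951, 0.296, 0.083, -0.026]
contact_force: [0.4, 0.7, 0.5]
opening: 0.002
finger_force: 0.1
```

Request:
step_arm(
  steps=[
    [[0, -0.3, 0], [0, 0, 0]],
    [[0, -0.3, 0], [0, 0, 0]],
  ],
)

```text
clock: 24.18
tool_pos: [0.5382, 0.0046, 0.1186]
eef_rot: [0.951, 0.296, 0.083, -0.026]
contact_force: [0.7, 0.1, 1.0]
opening: 0.005
finger_force: 0.1
```

Request:
step_arm(
  steps=[
    [[0, -0.25, 0], [0, 0, 0]],
    [[0, -0.25, 0], [0, 0, 0]],
  ],
)

```text
clock: 24.42
tool_pos: [0.5354, 0.0086, 0.1186]
eef_rot: [0.951, 0.296, 0.083, -0.026]
contact_force: [0.4, 0.1, -0.1]
opening: -0.001
finger_force: 0.1
```

```bash
python3 q.py
```

```text
24.525 tcp feeder [-0.1314  0.0086  0.1105] F [ 0.35  0.59 -0.55] 0.0
```

Request:
step_arm(
  steps=[
    [[0, -0.2, 0], [0, 0, 0]],
    [[0, -0.2, 0], [0, 0, 0]],
  ],
)

```text
clock: 24.78
tool_pos: [0.5332, 0.0118, 0.1185]
eef_rot: [0.951, 0.296, 0.083, -0.026]
contact_force: [-0.3, -0.0, 0.5]
opening: 0.005
finger_force: 0.1
```

Request:
step_arm(
  steps=[
    [[0, -0.2, 0], [0, 0, 0]],
    [[0, -0.2, 0], [0, 0, 0]],
  ],
)

```text
clock: 25.02
tool_pos: [0.5321, 0.0137, 0.1188]
eef_rot: [0.951, 0.295, 0.084, -0.025]
contact_force: [3.5, -6.0, 0.4]
opening: 0.009
finger_force: 3.6
```

Request:
step_arm(
  steps=[
    [[0, -0.2, 0], [0, 0, 0]],
    [[0, -0.2, 0], [0, 0, 0]],
  ],
)

```text
clock: 25.28
tool_pos: [0.532, 0.0137, 0.1192]
eef_rot: [0.952, 0.293, 0.085, -0.023]
contact_force: [7.9, -13.1, 0.2]
opening: 0.005
finger_force: 7.4
```

Request:
step_arm(
  steps=[
    [[0, -0.2, 0], [0, 0, 0]],
    [[0, -0.2, 0], [0, 0, 0]],
  ],
)

```text
clock: 25.52
tool_pos: [0.532, 0.0138, 0.1197]
eef_rot: [0.953, 0.291, 0.086, -0.021]
contact_force: [11.0, -19.4, 0.3]
opening: 0.003
finger_force: 11.2
```

The blank is hard against the stop, with the force along -y rising steadily. I back off straight to the right, then lift away.

Request:
step_arm(
  steps=[
    [[0, 0.3, 0], [0, 0, 0]],
    [[0, 0.3, 0], [0, 0, 0]],
    [[0, 0.5, 0], [0, 0, 0]],
    [[0, 1, 0], [0, 0, 0]],
    [[0, 2, 0], [0, 0, 0]],
    [[0, 4, 0], [0, 0, 0]],
    [[0, 4, 0], [0, 0, 0]],
    [[-1, 4, -3], [0, 0, 0]],
    [[0, 5, -3], [0, 0, 0]],
    [[0, 5, -3], [0, 0, 0]],
    [[0, 0, -3], [0, 0, 0]],
    [[0, 0, 0], [0, 0, 0]],
  ],
)

```text
clock: 27.02
tool_pos: [0.6503, -0.2114, 0.237]
eef_rot: [0.951, 0.295, 0.085, -0.025]
contact_force: [-0.2, 0.1, 0.0]
opening: 0.006
finger_force: 0.0
```

```bash
python3 q2.py; python3 - <<'E'
from fit import *
np.set_printoptions(linewidth=250,threshold=10000)
t=np.mean([vision.snapshot('top')['img'].astype(float) for _ in range(3)],0)
k=cv2.imread('pics/top0.png')[:,:,::-1].astype(float)
for nm,y in(('final',.0485),('start',0),('stop',.0695)):
    print(nm,proj(T,W(p,(-.1342,y,.127)))[0].round(1))
d=np.abs(t-k).mean(2)
print(d[222:252,286:336].astype(int))
E
```

```text
27.325 [-0.1628 -0.2355  0.2256] [ 0.03 -0.2   0.53 -0.02  0.14  0.02  0.  ]
final [310.2 239.5]
start [323.1 231. ]
stop [304.5 243.2]
[[ 0  0  0  0  0  0  0  0  0  0  0  0  0  0  0  0  0  0  0  0  0  0  0  0  0  3  5  0  9  5  1  0  0  0  0  0  0  1  4  1  0  0  0  0  0  0  0  0  0  0]
 [ 0  0  0  0  0  0  0  0  0  0  0  0  0  0  0  0  0  0  0  0  0  0  0  0  0  2  5  0  5  3  0  0  0  0  0  0  0  0  0  0  0  0  0  0  0  0  0  0  0  0]
 [ 0  0  0  0  0  0  0  0  0  0  0  0  0  0  0  0  0  0  0  0  0  1  0  0  0  0  2  1  0  0  1  1  0  0  0  0  0  0  0  0  0  0  0  0  0  0  0  0  0  0]
 [ 0  0  0  0  0  0  0  0  0  0  0  0  0  0  0  0  0  0  0  0  0  0  0  0  0  0  0  0  0  2  3  1  0  0  0  0  0  0  0  1  0  0  0  0  0  0  0  0  1  0]
 [ 0  0  0  0  0  0  0  0  0  0  0  0  0  0  0  0  0  0  0  0  0  0  0  1  0  0  0  0  1  1  3  1  0  0  0  0  0  0  0  0  0  0  0  0  0  0  0  0  0  1]
 [ 0  0  0  0  0  0  0  0  0  0  0  0  0  0  0  0  0  0  0  0  0  0  0  0  0  0  0  1  0  0  1  0  0  0  0  0  0  0  0  0  0  0  0  0  0  0  0  0  0  0]
 [ 0  0  0  0  0  0  0  0  0  0  0  0  1  0  0
[... 2926 characters left out ...]
 2  1  0  0  0  0  0  0  0  0  0  0  0  0  0  0  0  0  0  0  0  0  0  0  0  0  0  0  0]
 [ 0  0  0  0  0  0  0  0  0  0  0  0  0  0  0  0  0  0  0  0  0  0  0  0  0  0  0  0  0  0  0  0  0  0  0  0  0  0  0  0  0  0  0  0  0  0  0  0  0  0]
 [ 0  0  0  1  0  0  0  0  0  0  0  0  0  0  0  1  0  0  0  0  0  0  0  0  0  0  0  0  0  0  0  0  0  0  0  0  0  0  0  0  0  0  0  0  0  0  0  0  0  0]
 [ 0  0  0  0  0  0  0  0  0  0  0  0  0  0  0  0  0  0  0  0  0  0  0  0  0  0  0  0  0  0  0  0  0  0  0  0  0  0  0  0  0  0  0  0  0  0  0  0  0  0]
 [ 0  0  0  0  0  0  0  0  0  0  0  0  0  0  0  0  0  0  0  0  0  0  0  0  0  0  0  0  0  0  0  0  0  0  0  0  0  0  0  0  0  0  0  0  0  0  0  0  0  0]]
```

The image change is centred at about (311,239), against a predicted final position of (310,239.5). The blank is straight and against the stop, so I'm handing in.

```bash
python3 -c "
from h import *
print(finish_job())"
```

```text
the job is handed in; nothing more can be done
None
```

I pressed the paddle fully down and released it; one blank rolled into the trough, and I pushed it hard against the stop. The last pictures show the blank straight at the stop and, before the push, the next blank at the gate. The job is handed in, but the hand-in gave no verdict.

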